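# Sort two tins of screws by weight

## Task

The two closed tins of screws look alike but one cannot see how full they are. Red tin first, and finish it before touching the green one: lift it just clear of the bench (a centimetre or two), hold it still there for a second to feel its weight, then seat it upright, right down on the pad, in a free pocket of the yellow rack if it weighs more than 400 g or of the blue rack if it weighs less (within 40 g of that, either rack will do), and let go; then do the same with the green tin. The pads lie at different depths, so feel for them: lower each tin gently without pressing it hard into the rack or dropping it, and leave the jar, the carton and the valve alone.

Things in the scene. Friction and masses are not known exactly. Their poses are not given: they have to be found in the camera images.
- tin_red: Loose closed metal tin of screws with a red band and a red disc on its lid: upright cylinder, 50 mm diameter, 110 mm high, foot edge chamfered 2 mm. Origin at the centre of its underside, z up. Starts upright on the bench (z = 0). Unknown contents: total mass anywhere from 120 to 680 g. A grip of 30 N does not harm it.
- tin_green: Loose closed metal tin of screws with a green band and a green disc on its lid: upright cylinder, 50 mm diameter, 110 mm high, foot edge chamfered 2 mm. Origin at the centre of its underside, z up. Starts upright on the bench (z = 0). Unknown contents: total mass anywhere from 120 to 680 g. A grip of 30 N does not harm it.
- rack_yellow: Fixed wooden rack with yellow-painted ends and faces, 90 (x) x 170 (y) x 55 mm high, for heavy tins. Origin at the centre of its underside; z up. Two vertical square pockets, 54 x 54 mm, sides parallel to its x and y axes, centred at x = 0, y = +40 and y = -40 mm, mouths chamfered 2 mm. Each pocket has a cork pad on a stiff spring (2.5 N per mm) as its floor.
- rack_blue: Fixed wooden rack with blue-painted ends and faces, 90 (x) x 170 (y) x 55 mm high, for light tins. Origin at the centre of its underside; z up. Two vertical square pockets, 54 x 54 mm, sides parallel to its x and y axes, centred at x = 0, y = +40 and y = -40 mm, mouths chamfered 2 mm. Each pocket has a cork pad on a stiff spring (2.5 N per mm) as its floor.
- rack_yellow_p1 (a point): Centre of the mouth of the yellow rack's pocket on its +y side, level with the rack's top (55 mm above the bench); axes as the rack's. The unloaded top of the sprung cork pad in this pocket lies anywhere from 10 to 30 mm above the bench, different in each pocket and start, not told by any pose; it sinks 1 mm per 2.5 N.
- rack_yellow_p2 (a point): Centre of the mouth of the yellow rack's pocket on its -y side, level with the rack's top (55 mm above the bench); axes as the rack's. The unloaded top of the sprung cork pad in this pocket lies anywhere from 10 to 30 mm above the bench, different in each pocket and start, not told by any pose; it sinks 1 mm per 2.5 N.
- rack_blue_p1 (a point): Centre of the mouth of the blue rack's pocket on its +y side, level with the rack's top (55 mm above the bench); axes as the rack's. The unloaded top of the sprung cork pad in this pocket lies anywhere from 10 to 30 mm above the bench, different in each pocket and start, not told by any pose; it sinks 1 mm per 2.5 N.
- rack_blue_p2 (a point): Centre of the mouth of the blue rack's pocket on its -y side, level with the rack's top (55 mm above the bench); axes as the rack's. The unloaded top of the sprung cork pad in this pocket lies anywhere from 10 to 30 mm above the bench, different in each pocket and start, not told by any pose; it sinks 1 mm per 2.5 N.
- jar: Bystander: closed glass jar, 64 mm diameter, 85 mm high, standing loose on the bench. Origin at the centre of its underside.
- carton: Bystander: small closed cardboard carton with a pale tape band, 70 (x) x 100 (y) x 60 mm high, loose. Origin at the centre of its underside.
- valve: Bystander: brass tap valve with a red bar handle, 50 mm long, 64 mm high, standing loose. Origin at the centre of its underside.
There are look-alikes about, which are no part of the job. What is shaped like the rack_blue but purple or turquoise is not meant.

How it is judged (in metres and radians):
On the way, in this order (a step that is already met when the one before it is completed fails the run):
1. the red tin is held still just clear of the bench (3 to 40 mm) for half a second (height (world z) of tin_red between 0.003 and 0.04 m and angle between tin_red's own z axis and vertical below 0.25 rad and contact force between the fingers and tin_red above 0.5 N and linear speed of tin_red below 0.03 m/s), for 0.5 s.
2. the red tin stands released, right down in a pocket of the rack for its weight ((((horizontal distance between tin_red and rack_yellow_p1 below 0.006 m or horizontal distance between tin_red and rack_yellow_p2 below 0.006 m) and contact force between tin_red and anything else above 3.5316 N) or ((horizontal distance between tin_red and rack_blue_p1 below 0.006 m or horizontal distance between tin_red and rack_blue_p2 below 0.006 m) and contact force between tin_red and anything else below 4.3164 N)) and height (world z) of tin_red below 0.038 m and angle between tin_red's own z axis and vertical below 0.06 rad and contact force between the fingers and tin_red below 0.05 N and linear speed of tin_red below 0.01 m/s and distance of tin_green from where it was at the start of the episode below 0.02 m), for 0.2 s.
3. the green tin is held still just clear of the bench (3 to 40 mm) for half a second (height (world z) of tin_green between 0.003 and 0.04 m and angle between tin_green's own z axis and vertical below 0.25 rad and contact force between the fingers and tin_green above 0.5 N and linear speed of tin_green below 0.03 m/s), for 0.5 s.
4. the green tin stands released, right down in a pocket of the rack for its weight ((((horizontal distance between tin_green and rack_yellow_p1 below 0.006 m or horizontal distance between tin_green and rack_yellow_p2 below 0.006 m) and contact force between tin_green and anything else above 3.5316 N) or ((horizontal distance between tin_green and rack_blue_p1 below 0.006 m or horizontal distance between tin_green and rack_blue_p2 below 0.006 m) and contact force between tin_green and anything else below 4.3164 N)) and height (world z) of tin_green below 0.038 m and angle between tin_green's own z axis and vertical below 0.06 rad and contact force between the fingers and tin_green below 0.05 N and linear speed of tin_green below 0.01 m/s), for 0.2 s.
At the end, for the whole second after the job is handed in: Both tins stand upright (within 0.06 rad), at rest and untouched, down on the pads of pockets (foot lower than 38 mm, within 6 mm of the pocket's centre line): in the yellow rack a tin of more than 400 g, in the blue rack one of less; a tin between 360 and 440 g may stand in either (all of step 4 and (((horizontal distance between tin_red and rack_yellow_p1 below 0.006 m or horizontal distance between tin_red and rack_yellow_p2 below 0.006 m) and contact force between tin_red and anything else above 3.5316 N) or ((horizontal distance between tin_red and rack_blue_p1 below 0.006 m or horizontal distance between tin_red and rack_blue_p2 below 0.006 m) and contact force between tin_red and anything else below 4.3164 N)) and height (world z) of tin_red below 0.038 m and angle between tin_red's own z axis and vertical below 0.06 rad and contact force between the fingers and tin_red below 0.05 N and linear speed of tin_red below 0.01 m/s).
It fails at once if a tin is pressed against a rack with more than 25 N (contact force between any of tin_red, tin_green and rack_yellow above 25 N or contact force between any of tin_red, tin_green and rack_blue above 25 N).
It fails at once if a tin is dropped (moves faster than 0.25 m/s with no finger on it) ((contact force between the fingers and tin_red below 0.02 N and linear speed of tin_red above 0.25 m/s) or (contact force between the fingers and tin_green below 0.02 N and linear speed of tin_green above 0.25 m/s)).
It fails at once if a tin is tipped more than 0.6 rad (angle between any of tin_red, tin_green's own z axis and vertical above 0.6 rad).
It fails at once if the jar, the carton or the valve is moved more than 20 mm (distance of any of jar, carton, valve from where it was at the start of the episode above 0.02 m).
It also fails if it takes over 72 s, if anything falls off the work surface, if the arm or the gripper's body presses on something with over 40 N, if the wrist force passes 120 N, or if a joint passes its speed limit or range.

## Robot

A 7-joint arm with a two-finger parallel gripper is mounted at the origin on the work surface. World frame = base frame: x ahead of the robot, y to its left, z up, the work surface at z = 0. Lengths are in mm, angles in rad, forces in N, time in s.
With the tool pointing down it reaches from about 425 to 950 mm from the base axis. Payload 4.7 kg.
Tool frame: the origin (TCP) lies on the mounting face of the last link; the fingertips stand bot.tcp_to_tips ahead of it and the grasp point (between the pads) lies 164 mm ahead of it (bot.tcp_to_tips is the distance from the TCP to the fingertips, in mm); z points along the fingers, y is the line along which they close (so a half turn about z gives the same grasp; the last joint's range is limited). The gripper opens to 87 mm and grips with 3 to 60 N. Pads are 19 mm wide; open, the fingers measure 117 mm over their backs; the gripper's body (75 mm by 190 mm) begins 51 mm behind the grasp point.
Start: joints at [-1.137, 0.469, -0.049, 1.532, 0.024, 1.141, -0.082], TCP at [301.322, 604.016, 404.773] pointing down, gripper open.
Joint ranges: [-2.59, 2.59], [-0.33, 1.99], [-1.39, 1.29], [0.1, 2.45], [-1.04, 4.18], [0.21, 1.99], [-2.66, 2.66]. Speed limits (rad/s): [2.57, 2.57, 3.14, 3.14, 3.14, 3.14, 3.14].

## Interface

Orientations are given as a rotation vector (axis times angle).
In Python, from cell import bot, cams, workorder gives the robot as it stands. The module is installed in compiled form; this text tells all that it offers.
- The arm moves only by the shell command python3 -m jog 'ROWS' [OPENING]. ROWS is JSON, a list of rows, each an object with "xyz": the shift along the tool's x, y, z in units of 25 mm (1.0 is 25 mm), a list of three; "rot": the turn, a rotation vector about the tool's x, y, z in units of 5 degrees (1.0 is 5 degrees), a list of three. In form: [{"xyz": [tx, ty, tz], "rot": [ax, ay, az]}, ...]. A call has exactly 10 rows; each row is the pose to reach, as a shift and turn from the pose commanded when the call began, along the tool's axes at that moment; what a row does not reach only later rows make up. A row lasts 1/12 s, in which the tool goes at most 41.7 mm and 7.16 degrees, less where a joint would pass 70% of its speed; a pose out of reach is approached as far as the arm can. A call with a gripper value outside its range is refused whole. OPENING is the finger opening in mm, from 0 to 87, set as the call begins (- or left out, the last holds). The fingers move at their own pace and stop on an object; the grip force is fixed at half the most. Time passes only in rows, so rows that repeat a pose let the fingers close, or fill a call up. It gives the time, the measured TCP pose, the force, the opening and the grip force at its end, in the units of the state.
- bot.state(): the state, without advancing time (a new reading comes with each control period).
- cams.get_image(name): name is "side" or "top" or "wrist"; returns a dict with "img" (420x560x3 uint8, red, green, blue), "mtx" (3x3 intrinsics, pixels), "T" (4x4, takes a point from camera to world coordinates). Camera axes: x right, y down, z forward; pixel columns grow to the right and rows downward; lengths in mm; the calibration is good to about 2 mm. A picture is of the moment at which its call begins. There is no depth.
- workorder.hand_in(): hands the job in; it is judged then, once.
The state is a dict: "clock": time; "joints": joint angles; "joint_vel": joint speeds; "joint_torque": joint torques, N m; "position": TCP position; "ee_rot": TCP orientation; "contact_force": force on the tool from outside, world axes, zero at the start; "torque": the same for the moment, N m; "gripper_width": opening from 0.0 (shut) to 1.0 (fully open); "gripper_force": force on a finger pad.
Only numpy, scipy, OpenCV 4.12 (cv2) and the standard library are available. Lean on these libraries where they do the work, as an engineer would, in place of code of your own. Each camera call takes 0.05 s, during which the arm holds its last target. There are 200 camera calls.

## Working session

There is one attempt and no reset: what is moved stays moved. The work goes in short steps, Python scripts to look and compute and a shell command to move; the robot and the scene stay as the last step left them, time stands still between calls to the robot, and variables do not carry over. Pictures are saved under pics/ and viewed, at most 10 in all, crops included, and the job is handed in when it is done.

```bash
mkdir -p pics; python3 - <<'E'
from cell import bot,cams
import cv2,numpy as np
np.set_printoptions(precision=4,suppress=True)
s=bot.state();print({k:s[k] for k in('clock','position','ee_rot','contact_force','gripper_width')},bot.tcp_to_tips)
for n in('top','side','wrist'):
    d=cams.get_image(n);cv2.imwrite(f'pics/{n}0.png',d['img'][:,:,::-1]);np.savez(f'{n}0.npz',**d)
    print(n,d['mtx'].tolist(),d['T'])
E
```

```text
{'clock': 0.0, 'position': array([301.2164, 603.7965, 403.7008]), 'ee_rot': array([-0.7203, -3.0575,  0.003 ]), 'contact_force': array([-0.3977,  0.2661, -0.5958]), 'gripper_width': 0.9994126034898183} 182.2
top [[504.2917619730088, 0.0, 280.78012052188933], [0.0, 504.2917619730088, 211.00901949908774], [0.0, 0.0, 1.0]] [[  -0.0248   -0.9867    0.1605  335.077 ]
 [  -0.9996    0.0264    0.0079  -13.3979]
 [  -0.012    -0.1602   -0.987  1157.7904]
 [   0.        0.        0.        1.    ]]
side [[511.64337318839495, 0.0, 276.78405860494706], [0.0, 511.64337318839495, 199.28687904390125], [0.0, 0.0, 1.0]] [[  -0.9744   -0.1657    0.1518  284.5624]
 [  -0.2246    0.7392   -0.6349  915.3806]
 [  -0.007    -0.6527   -0.7575 1192.7837]
 [   0.        0.        0.        1.    ]]
wrist [[347.22635669524686, 0.0, 285.90542249364483], [0.0, 347.22635669524686, 208.39726579987752], [0.0, 0.0, 1.0]] [[  0.4467   0.8587   0.2512 232.0029]
 [  0.8947  -0.4283  -0.127  639.743 ]
 [ -0.0015   0.2815  -0.9596 384.5548]
 [  0.       0.       0.       1.    ]]
```

View pics/top0.png

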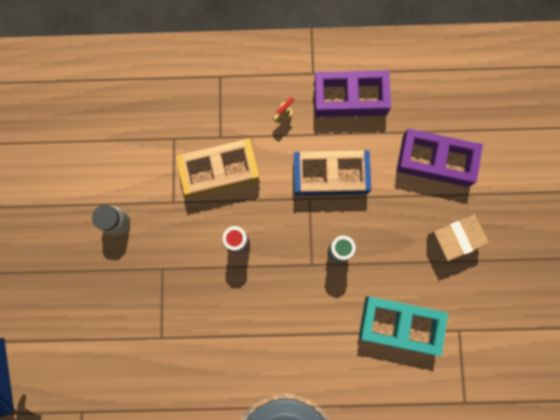

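View pics/side0.png

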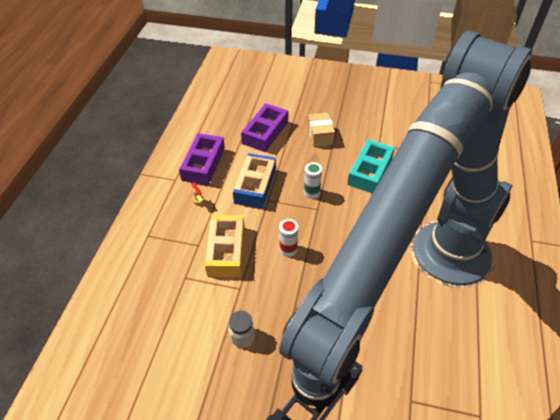

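The top view shows yellow-ended rack at (218,167), blue-ended rack at (332,172), red tin lid at (235,238) and green tin lid at (343,247). The jar is at (110,220), the carton at (460,237) and the valve at (284,110). In the side view the yellow rack is at (226,245), blue at (255,180), red lid at (289,227) and green lid at (314,168).
Candidates for rack_blue in the top view: (332,172) blue-ended, (352,93) purple, (441,157) purple and (405,325) turquoise. Only (332,172) is blue, so that one fits. I'll confirm it in an enlarged crop.

```bash
cat > h.py <<'E'
import numpy as np,cv2
def ray(d,p):
    T=d['T'];v=T[:3,:3]@np.linalg.inv(d['mtx'])@[p[0],p[1],1.]
    return T[:3,3],v/np.linalg.norm(v)
def plane(d,p,z):
    o,v=ray(d,p);return o+v*(z-o[2])/v[2]
def tri(a,p,b,q):
    o1,v1=ray(a,p);o2,v2=ray(b,q)
    t=np.linalg.lstsq(np.c_[v1,-v2],o2-o1,rcond=None)[0]
    x,y=o1+v1*t[0],o2+v2*t[1]
    return (x+y)/2,np.linalg.norm(x-y)
def blobs(img,lo,hi,amin=20,lo2=None,hi2=None):
    h=cv2.cvtColor(img,cv2.COLOR_RGB2HSV);m=cv2.inRange(h,lo,hi)
    if lo2 is not None:m|=cv2.inRange(h,lo2,hi2)
    n,l,s,c=cv2.connectedComponentsWithStats(m)
    return [(c[i].round(2),s[i].tolist()) for i in range(1,n) if s[i,4]>=amin],m
E
python3 - <<'E'
import numpy as np,cv2
from h import *
np.set_printoptions(precision=1,suppress=True)
t,s=np.load('top0.npz'),np.load('side0.npz')
for n,d in(('top',t),('side',s)):
    for c,lo,hi,l2,h2 in(('red',(0,150,90),(5,255,255),(172,150,90),(180,255,255)),('green',(60,60,30),(82,255,255),None,None),('yel',(21,170,120),(32,255,255),None,None),('blue',(105,150,50),(122,255,255),None,None)):
        print(n,c,[(b[0],b[1]) for b in blobs(d['img'],lo,hi,25,l2,h2)[0]])
a=cv2.resize(t['img'][130:270,170:390],None,fx=3.6,fy=3.6,interpolation=cv2.INTER_CUBIC)
cv2.imwrite('pics/crop0.png',a[:,:,::-1])
E
```

```text
top red [(array([285. , 105.5]), [277, 98, 16, 16, 78]), (array([233.9, 237.7]), [227, 231, 15, 15, 169])]
top green [(array([343. , 247.2]), [336, 240, 15, 15, 177])]
top yel []
top blue [(array([296.6, 173.7]), [296, 154, 3, 39, 78]), (array([367.5, 172.7]), [367, 156, 2, 34, 39]), (array([  4. , 383.1]), [0, 340, 12, 74, 548])]
side red [(array([195.9, 187.6]), [192, 182, 9, 12, 45]), (array([288.4, 225.8]), [283, 222, 12, 9, 86]), (array([287.6, 247.4]), [280, 242, 17, 10, 93])]
side green [(array([313.4, 167.8]), [309, 165, 10, 7, 58]), (array([311.6, 189.2]), [305, 185, 14, 9, 84])]
side yel [(array([221.4, 264.7]), [206, 262, 34, 4, 42])]
side blue [(array([333.4,  16.4]), [316, 0, 38, 36, 1170]), (array([397.1,  61.4]), [377, 54, 40, 16, 427]), (array([251.1, 196.6]), [234, 166, 41, 42, 428])]
```

View pics/crop0.png

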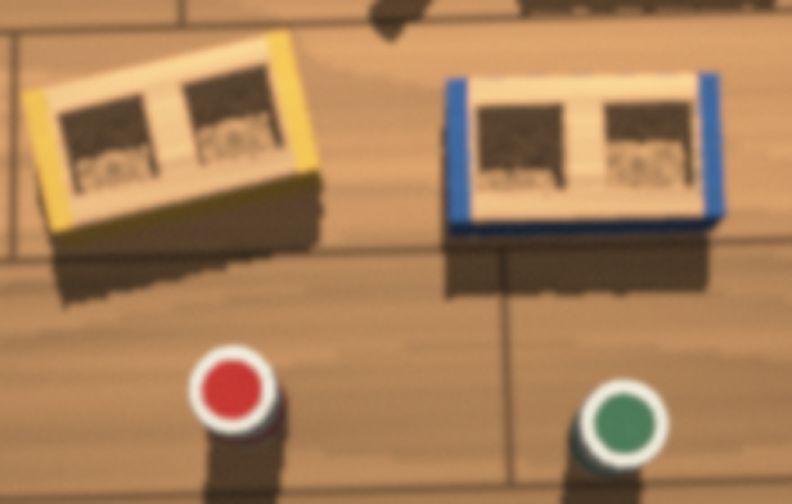

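The crop confirms a real blue-ended rack, with top corners at about (446,79), (719,72), (723,215), (449,222) in crop pixels. The yellow-ended rack's corners are about (24,93), (290,31), (320,168), (52,234). The red lid is at (232,390) and the green lid at (625,423).

```bash
python3 - <<'E'
import numpy as np
from h import *
from scipy.spatial.transform import Rotation as R
np.set_printoptions(precision=1,suppress=True)
t,s=np.load('top0.npz'),np.load('side0.npz');w=np.load('wrist0.npz')
print('red',tri(t,(233.9,237.7),s,(288.4,225.8)),plane(t,(233.9,237.7),110),plane(s,(288.4,225.8),110))
print('green',tri(t,(343,247.2),s,(313.4,167.8)),plane(t,(343,247.2),110))
for n,C in(('yel',[(24,93),(290,31),(320,168),(52,234)]),('blue',[(446,79),(719,72),(723,215),(449,222)])):
    P=np.array([plane(t,np.array([170,130])+(np.array(c)+.5)/3.6-.5,55)[:2] for c in C])
    e=P[0]-P[1]+P[3]-P[2];print(n,P.mean(0),np.linalg.norm(P-np.roll(P,1,0),axis=1),'yaw of +y axis',np.degrees(np.arctan2(-e[0],e[1])))
from cell import bot
s=bot.state();r=R.from_rotvec(s['ee_rot']);print(r.as_matrix())
T=np.eye(4);T[:3,:3]=r.as_matrix();T[:3,3]=s['position'];print(np.linalg.inv(T)@w['T'])
E
```

```text
red (array([450.6,  94. , 112.3]), np.float64(1.4042539943036485)) [451.6  94.3 110. ] [450.3  92.3 110. ]
green (array([ 424.5, -132.1,  113.1]), np.float64(2.158188493547979)) [ 425.8 -132.4  110. ]
yel [620.8 135.7] [ 92.5 171.5  90.7 171.1] yaw of +y axis 12.29291161704232
blue [ 603.7 -121.5] [ 91.5 171.1  91.4 169.5] yaw of +y axis -0.08702521583562889
[[-0.9  0.4 -0. ]
 [ 0.4  0.9 -0. ]
 [-0.  -0.  -1. ]]
[[-0.  -1.  -0.3 78. ]
 [ 1.  -0.  -0.   1.2]
 [ 0.  -0.3  1.  19.4]
 [ 0.   0.   0.   1. ]]
```

```bash
python3 -m jog '[{"xyz":[-0.5,-0.4,-0.1],"rot":[0,0,0.7]},{"xyz":[-1.5,-1.2,-0.2],"rot":[0,0,2.0]},{"xyz":[-2.7,-2.2,-0.4],"rot":[0,0,3.4]},{"xyz":[-4,-3.2,-0.6],"rot":[0,0,4.8]},{"xyz":[-5.2,-4.2,-0.8],"rot":[0,0,6.2]},{"xyz":[-6.4,-5.2,-1],"rot":[0,0,7.6]},{"xyz":[-7.6,-6.2,-1.2],"rot":[0,0,9]},{"xyz":[-8.8,-7.1,-1.5],"rot":[0,0,10.4]},{"xyz":[-9.6,-7.8,-1.8],"rot":[0,0,11.7]},{"xyz":[-10,-8.1,-2.2],"rot":[0,0,12.7]}]' 87
```

```text
clock: 0.98
position: [436.3, 306.4, 459.7]
ee_rot: [2.234, 2.207, -0.003]
contact_force: [-0.2, -0.3, -0.4]
gripper_width: 0.998
gripper_force: 0.0
```

```bash
python3 -m jog '[{"xyz":[-0.5,0.2,0],"rot":[0,0,0]},{"xyz":[-1.6,0.7,0],"rot":[0,0,0]},{"xyz":[-3,1.4,0],"rot":[0,0,0]},{"xyz":[-4.5,2.1,0],"rot":[0,0,0]},{"xyz":[-6,2.8,0],"rot":[0,0,0]},{"xyz":[-7.5,3.5,0],"rot":[0,0,0]},{"xyz":[-9,4.2,0],"rot":[0,0,0]},{"xyz":[-10.4,4.8,0],"rot":[0,0,0]},{"xyz":[-11.4,5.2,0],"rot":[0,0,0]},{"xyz":[-11.6,5.4,0],"rot":[0,0,0]}]'
python3 - <<'E'
from cell import bot,cams
import cv2,numpy as np
from h import *
np.set_printoptions(precision=1,suppress=True)
d=cams.get_image('wrist');np.savez('w1.npz',**d)
cv2.imwrite('pics/w1.png',cv2.resize(d['img'],(784,588),interpolation=cv2.INTER_CUBIC)[:,:,::-1])
print(bot.state()['position'],d['T'])
for c,lo,hi,l2,h2 in(('red',(0,150,90),(5,255,255),(172,150,90),(180,255,255)),('green',(60,60,30),(82,255,255),None,None),('yel',(21,140,120),(32,255,255),None,None),('blue',(105,150,50),(122,255,255),None,None)):
    b=blobs(d['img'],lo,hi,25,l2,h2)[0];print(c,b,[plane(d,x[0],110 if c in('red','green') else 55) for x in b])
E
```

```text
clock: 1.82
position: [570.2, 15.6, 459.2]
ee_rot: [2.226, 2.214, -0.003]
contact_force: [-0.0, -1.6, -0.0]
gripper_width: 1.002
gripper_force: 0.0
[570.6  17.5 459.1] [[  1.   -0.   -0.  570.8]
 [ -0.   -1.   -0.3  94.4]
 [ -0.    0.3  -1.  439.8]
 [  0.    0.    0.    1. ]]
red [(array([196.4, 104.1]), [182, 82, 22, 45, 259]), (array([153.8, 104. ]), [134, 84, 40, 42, 1297]), (array([450.4, 208.1]), [435, 191, 32, 34, 374])] [array([489.1,  96. , 110. ]), array([450.4,  96.3, 110. ]), array([732.9,  -4.1, 110. ])]
green [] []
yel [(array([280.1,  19. ]), [276, 0, 9, 41, 54]), (array([347.7, 136.3]), [305, 121, 86, 31, 1145]), (array([433.4, 187.1]), [424, 179, 23, 16, 136]), (array([454.8, 202. ]), [450, 198, 9, 9, 30]), (array([429.6, 208.1]), [425, 206, 10, 5, 28]), (array([442.2, 212.1]), [439, 208, 9, 9, 28])] [array([565.2, 176.8,  55. ]), array([637.6,  61.7,  55. ]), array([737.3,   4.5,  55. ]), array([764. , -13.2,  55. ]), array([735.9, -20.3,  55. ]), array([751. , -25.3,  55. ])]
blue [] []
```

View pics/w1.png

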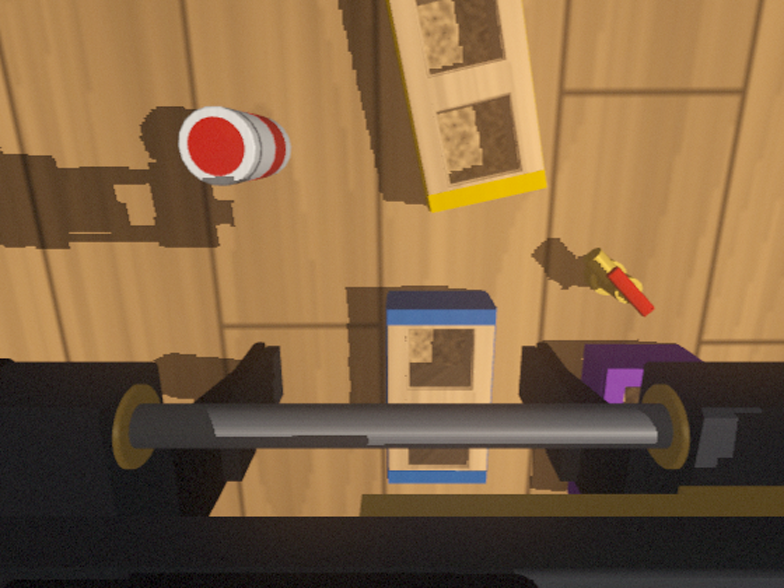

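The wrist view (784-px scale) shows the red lid at (216,146) and the yellow rack with its -y end at (488,190). The yellow -y pocket's mouth is at about (481,140). The blue rack has stripes at (441,317) and (438,476), with its +y pocket at about (441,358). The valve is at (622,280), and the gripper itself blocks the lower half. Next I refine the rack poses from both views.

```bash
python3 - <<'E'
import numpy as np,cv2
from h import *
np.set_printoptions(precision=1,suppress=True)
d,t=np.load('w1.npz'),np.load('top0.npz')
def quads(d,lo,hi,box,amin):
    h=cv2.cvtColor(d['img'],cv2.COLOR_RGB2HSV);m=cv2.inRange(h,lo,hi);k=np.zeros_like(m);x,y,X,Y=box;k[y:Y,x:X]=m[y:Y,x:X]
    cs=[c for c in cv2.findContours(k,0,2)[0] if cv2.contourArea(c)>amin]
    return [cv2.boxPoints(cv2.minAreaRect(c)) for c in cs]
for n,dd,box in(('w',d,(270,200,370,350)),('t',t,(290,145,375,200))):
    for q in quads(dd,(98,120,90),(125,255,255),box,20):print('blue',n,q.tolist())
for q in quads(d,(20,140,150),(34,255,255),(270,0,400,155),200):print('yel w',q.tolist())
for q in quads(t,(18,130,150),(34,255,255),(175,135,262,195),20):print('yel t',q.tolist())
# pocket mouths: darker than the pale wood
for n,dd,boxes in(('w',d,[('yp2',(308,55,380,138)),('bp1',(285,232,345,280))]),('t',t,[('yp1',(186,154,216,186)),('yp2',(219,146,251,178)),('bp1',(302,156,329,184)),('bp2',(336,156,364,184))])):
    for nm,(x,y,X,Y) in boxes:
        g=cv2.resize(cv2.cvtColor(dd['img'][y:Y,x:X],cv2.COLOR_RGB2LAB)[:,:,0],None,fx=4,fy=4,interpolation=cv2.INTER_CUBIC)
        th,m=cv2.threshold(g,170 if 0 else 0,255,cv2.THRESH_BINARY_INV+cv2.THRESH_OTSU)
        c=max(cv2.findContours(cv2.morphologyEx(m,cv2.MORPH_CLOSE,np.ones((9,9))),0,2)[0],key=cv2.contourArea)
        q=cv2.boxPoints(cv2.minAreaRect(c));q=(q+.5)/4-.5+[x,y]
        P=np.array([plane(dd,p,55)[:2] for p in q]);print(n,nm,th,P.mean(0),np.linalg.norm(P-np.roll(P,1,0),axis=1))
# hand-read corners from the wrist picture (784 px wide)
f=lambda p:(np.array(p)+.5)/1.4-.5
for p in[(387,309),(496,309),(487,482),(389,482),(432,211),(547,187)]:print(p,plane(d,f(p),55))
Y,B=[(24,93),(290,31),(320,168),(52,234)],[(446,79),(719,72),(723,215),(449,222)]
g=lambda c:np.array([170,130])+(np.array(c)+.5)/3.6-.5
print('rack z',[tri(t,g(c),d,f(p))[0] for c,p in((B[0],(496,309)),(B[3],(387,309)),(B[1],(487,482)),(B[2],(389,482)),(Y[1],(547,187)),(Y[2],(432,211)))])
print('red z',tri(t,(233.9,237.7),d,(153.8,104)))
E
```

```text
blue w [[277.0, 336.0], [346.0, 336.0], [346.0, 344.0], [277.0, 344.0]]
blue w [[277.0, 221.0], [353.0, 221.0], [353.0, 230.0], [277.0, 230.0]]
blue t [[295.0, 153.0], [299.0, 153.0], [299.0, 191.0], [295.0, 191.0]]
blue t [[366.0, 152.0], [369.0, 152.0], [369.0, 190.0], [366.0, 190.0]]
yel w [[304.5224304199219, 139.26405334472656], [388.5111999511719, 119.88201904296875], [391.6460266113281, 133.46629333496094], [307.6572570800781, 152.84832763671875]]
yel t [[175.2030029296875, 155.37437438964844], [182.47088623046875, 153.86024475097656], [190.5906982421875, 192.8352813720703], [183.32281494140625, 194.3494110107422]]
yel t [[242.83145141601562, 139.2696533203125], [249.69662475585938, 137.68539428710938], [258.6797790527344, 176.61236572265625], [251.81460571289062, 178.19662475585938]]
w yp2 146.0 [630.3 100. ] [56.7 55.  56.4 57.4]
w bp1 138.0 [604.5 -79.3] [54.  54.1 54.  56.1]
t yp1 137.0 [614.3 176.6] [52.2 55.1 52.3 54.7]
t yp2 137.0 [631.1  97.6] [53.  53.6 53.  53.2]
t bp1 130.0 [605.  -81.1] [52.  55.5 51.9 55.1]
t bp2 129.0 [ 604.7 -162. ] [52.  53.3 52.  52.9]
(387, 309) [558.5 -34.5  55. ]
(496, 309) [649.4 -35.   55. ]
(487, 482) [ 649.6 -205.4   55. ]
(389, 482) [ 558.1 -204.9   55. ]
(432, 211) [595.   46.5  55. ]
(547, 187) [684.   64.5  55. ]
rack z [array([650.7, -36.8,  50.1]), array([558.6, -35.9,  51.5]), array([ 650.4, -208.5,   51. ]), array([ 558. , -205.6,   54.1]), array([691.8,  62.5,  28.6]), array([596.4,  44.5,  44.3])]
red z (array([451.2,  95.2, 111.6]), np.float64(2.170972443451695))
```

Rack heights triangulate to about 50–54 mm on blue, with one bad yellow corner I don't use. The red tin top is at 112 mm. Now I reach for the red tin at (451,95).

```bash
python3 -m jog '[{"xyz":[0.1,-0.2,0.2],"rot":[0,0,0]},{"xyz":[0.5,-0.7,0.6],"rot":[0,0,0]},{"xyz":[0.9,-1.5,1.2],"rot":[0,0,0]},{"xyz":[1.4,-2.3,1.9],"rot":[0,0,0]},{"xyz":[1.9,-3,2.5],"rot":[0,0,0]},{"xyz":[2.4,-3.7,3.1],"rot":[0,0,0]},{"xyz":[2.8,-4.3,3.6],"rot":[0,0,0]},{"xyz":[3,-4.6,3.9],"rot":[0,0,0]},{"xyz":[3.1,-4.8,4],"rot":[0,0,0]},{"xyz":[3.1,-4.8,4],"rot":[0,0,0]}]' 87
python3 - <<'E'
from cell import bot,cams
from h import *
np.set_printoptions(precision=1,suppress=True)
d=cams.get_image('wrist');s=bot.state();print(s['position'],s['ee_rot']*1000)
for q in blobs(d['img'],(0,150,90),(5,255,255),100,(172,150,90),(180,255,255))[0]:print(q,plane(d,q[0],110))
T=np.linalg.inv(d['T'])@np.r_[451,95,111,1];print((d['mtx']@T[:3])/T[2])
E
```

```text
clock: 2.7
position: [448.4, 100.2, 359.2]
ee_rot: [-2.216, -2.225, 0.001]
contact_force: [0.4, 0.1, 0.3]
gripper_width: 0.996
gripper_force: 0.0
[449.5  99.4 360. ] [2219.2 2223.4    1. ]
(array([299.4, 179.9]), [281, 173, 34, 19, 126]) [457.  131.7 110. ]
(array([290.2, 230. ]), [265, 206, 51, 49, 1954]) [451.   95.7 110. ]
[290.2 231.5   1. ]
```

```bash
python3 -m jog '[{"xyz":[-0.1,0,0.2],"rot":[0,0,0]},{"xyz":[-0.2,0.1,0.7],"rot":[0,0,0]},{"xyz":[-0.2,0.1,1.3],"rot":[0,0,0]},{"xyz":[-0.2,0.1,1.9],"rot":[0,0,0]},{"xyz":[-0.2,0.1,2.5],"rot":[0,0,0]},{"xyz":[-0.2,0.1,3.1],"rot":[0,0,0]},{"xyz":[-0.2,0.1,3.7],"rot":[0,0,0]},{"xyz":[-0.2,0.1,4.2],"rot":[0,0,0]},{"xyz":[-0.2,0.1,4.4],"rot":[0,0,0]},{"xyz":[-0.2,0.1,4.4],"rot":[0,0,0]}]' 87
python3 - <<'E'
from cell import bot,cams
from h import *
np.set_printoptions(precision=2,suppress=True)
for i in range(3):
    d=cams.get_image('wrist');s=bot.state();print(s['position'],s['contact_force'],d['T'][:3,3])
for q in blobs(d['img'],(0,150,90),(5,255,255),100,(172,150,90),(180,255,255))[0]:print(q,plane(d,q[0],110))
E
```

```text
clock: 3.58
position: [452.5, 93.0, 248.9]
ee_rot: [-2.223, -2.22, 0.003]
contact_force: [0.3, -0.5, 0.2]
gripper_width: 1.004
gripper_force: 0.0
[452.69  93.18 249.68] [-0.03  0.13  0.12] [452.75 171.91 229.62]
[452.78  93.34 250.15] [0.29 0.2  1.1 ] [452.96 172.07 230.4 ]
[452.77  93.48 250.41] [ 0.08  0.28 -0.07] [453.06 172.23 230.92]
(array([275.7 , 206.65]), [241, 194, 78, 39, 728]) [449.36 137.41 110.  ]
(array([280.6 , 278.87]), [241, 267, 80, 21, 1203]) [450.97 108.4  110.  ]
(array([280.64, 331.83]), [237, 320, 88, 30, 1931]) [450.85  84.62 110.  ]
```

```bash
python3 -m jog '[{"xyz":[0,0,0],"rot":[0,0,0]},{"xyz":[0,0,0],"rot":[0,0,0]},{"xyz":[0,0,0],"rot":[0,0,0]},{"xyz":[0,0,0],"rot":[0,0,0]},{"xyz":[0,0,0],"rot":[0,0,0]},{"xyz":[0,0,0],"rot":[0,0,0]},{"xyz":[0,0,0],"rot":[0,0,0]},{"xyz":[0,0,0],"rot":[0,0,0]},{"xyz":[0,0,0],"rot":[0,0,0]},{"xyz":[0,0,0],"rot":[0,0,0]}]' 40
python3 -m jog '[{"xyz":[0,0,-0.1],"rot":[0,0,0]},{"xyz":[0,0,-0.2],"rot":[0,0,0]},{"xyz":[0,0,-0.3],"rot":[0,0,0]},{"xyz":[0,0,-0.4],"rot":[0,0,0]},{"xyz":[0,0,-0.5],"rot":[0,0,0]},{"xyz":[0,0,-0.6],"rot":[0,0,0]},{"xyz":[0,0,-0.7],"rot":[0,0,0]},{"xyz":[0,0,-0.7],"rot":[0,0,0]},{"xyz":[0,0,-0.7],"rot":[0,0,0]},{"xyz":[0,0,-0.7],"rot":[0,0,0]}]' 40
```

```text
clock: 4.57
position: [452.0, 93.7, 249.7]
ee_rot: [-2.222, -2.221, 0.0]
contact_force: [-0.4, -0.0, 1.0]
gripper_width: 0.567
gripper_force: 30.0
clock: 5.4
position: [452.0, 93.7, 267.2]
ee_rot: [-2.222, -2.221, 0.0]
contact_force: [-0.9, -0.1, -1.3]
gripper_width: 0.569
gripper_force: 30.0
```

```bash
cat > weigh.py <<'E'
from cell import bot,cams
import numpy as np
np.set_printoptions(precision=2,suppress=True)
F=[]
for i in range(24):
    cams.get_image('wrist');s=bot.state();F.append(np.r_[s['contact_force'],s['position']])
F=np.array(F);print(F.mean(0),F.std(0)[:3],s['clock'],s['ee_rot'],'mass g',-F[:,2].mean()/9.81*1000)
E
python3 weigh.py
```

```text
[ -0.08  -0.    -1.22 452.05  93.71 267.19] [0.53 0.4  0.42] 6.6 [-2.22 -2.22 -0.  ] mass g 124.26792176439751
```

Red weighs about 120 g, so it goes to the blue rack. I take the +y pocket.

```bash
python3 -m jog '[{"xyz":[-0.1,0.1,-0.4],"rot":[0,0,0]},{"xyz":[-0.6,0.5,-1.1],"rot":[0,0,0]},{"xyz":[-1.4,1.2,-1.8],"rot":[0,0,0]},{"xyz":[-2.4,2,-2.3],"rot":[0,0,0]},{"xyz":[-3.5,3,-2.6],"rot":[0,0,0]},{"xyz":[-4.6,4,-2.6],"rot":[0,0,0]},{"xyz":[-5.7,4.9,-2.6],"rot":[0,0,0]},{"xyz":[-6.5,5.6,-2.6],"rot":[0,0,0]},{"xyz":[-6.9,6,-2.6],"rot":[0,0,0]},{"xyz":[-7,6.1,-2.6],"rot":[0,0,0]}]' 40
python3 - <<'E'
from cell import bot,cams
from h import *
np.set_printoptions(precision=2,suppress=True)
for n in('wrist','top','side'):
    d=cams.get_image(n);np.savez(n+'2.npz',**d)
    if n=='wrist':cv2.imwrite('pics/w2.png',cv2.resize(d['img'],(784,588),interpolation=cv2.INTER_CUBIC)[:,:,::-1]);w=d
    else:
        for q in blobs(d['img'],(0,150,90),(5,255,255),30,(172,150,90),(180,255,255))[0]:print(n,q,plane(d,q[0],187))
s=bot.state();print(s['position'],s['ee_rot'],s['contact_force'],w['T'][:3,3])
E
```

```text
clock: 7.43
position: [605.7, -84.2, 332.1]
ee_rot: [2.225, 2.215, -0.001]
contact_force: [0.3, -0.3, -0.2]
gripper_width: 0.566
gripper_force: 30.0
top (array([285.53, 105.16]), [277, 98, 18, 16, 83]) [709.11 -20.6  187.  ]
side (array([248.76, 150.95]), [243, 149, 13, 6, 55]) [603.98 -85.95 187.  ]
side (array([249.92, 173.28]), [243, 168, 15, 10, 93]) [578.29  -2.41 187.  ]
side (array([195.8, 187.5]), [192, 182, 9, 12, 44]) [704.97  79.23 187.  ]
[604.02 -80.56 331.71] [-2.22 -2.22  0.  ] [-0.01 -0.34 -1.37] [606.17  -5.41 312.67]
```

View pics/w2.png

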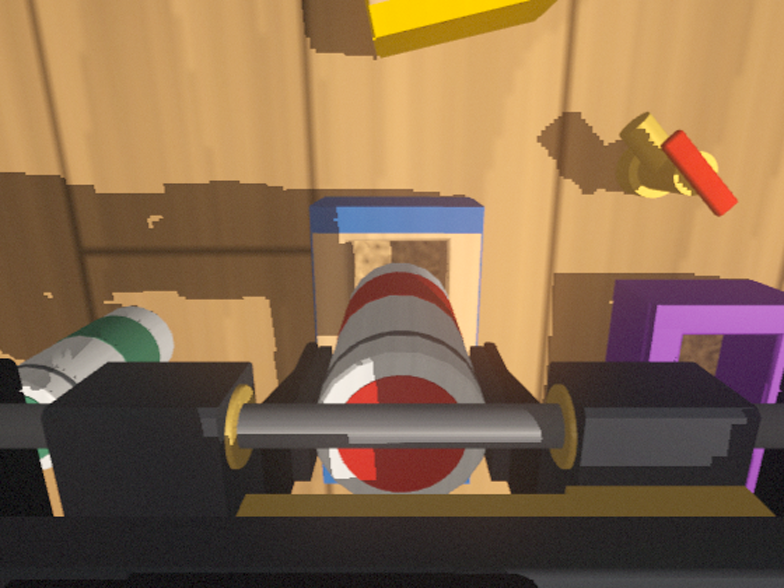

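The wrist view shows the held red tin with its foot edge at (403,264), above the blue rack's +y pocket. The mouth's +y edge is at row 239, with sides at columns 352 and 450. The rack's +y end edge is at row 233, columns 313–482.

```bash
python3 - <<'E'
from h import *
np.set_printoptions(precision=1,suppress=True)
d=np.load('wrist2.npz');print(d['T'])
f=lambda p:(np.array(p)+.5)/1.4-.5
for nm,p,z in(('foot +y',(403,264),83),('mouth L',(352,239),55),('mouth R',(450,239),55),('stripe edge L',(313,233),55),('stripe R',(482,233),55),('rack end L',(313,206),55),('rack end R',(482,206),55),('band L',(346,316),120),('band R',(461,316),120),('tin top L',(318,432),192),('tin top R',(484,432),192),('lid bottom',(400,494),192)):print(nm,plane(d,f(p),z))
E
```

```text
[[  1.   -0.   -0.  606.2]
 [ -0.   -1.   -0.3  -5.4]
 [  0.    0.3  -1.  312.7]
 [  0.    0.    0.    1. ]]
foot +y [607.2 -59.2  83. ]
mouth L [580.1 -51.9  55. ]
mouth R [632.6 -52.2  55. ]
stripe edge L [559.4 -48.6  55. ]
stripe R [649.6 -49.   55. ]
rack end L [560.2 -34.3  55. ]
rack end R [649.  -34.7  55. ]
band L [583.1 -72.8 120. ]
band R [631.3 -73.  120. ]
tin top L [582.5 -82.3 192. ]
tin top R [629.5 -82.6 192. ]
lid bottom [ 605.6 -103.3  192. ]
```

```bash
python3 -m jog '[{"xyz":[0,0,0.05],"rot":[0,0,0]},{"xyz":[0,0,0.2],"rot":[0,0,0]},{"xyz":[0,0,0.4],"rot":[0,0,0]},{"xyz":[0,0,0.6],"rot":[0,0,0]},{"xyz":[0,0,0.8],"rot":[0,0,0]},{"xyz":[0,0,0.95],"rot":[0,0,0]},{"xyz":[0,0,1.1],"rot":[0,0,0]},{"xyz":[0,0,1.2],"rot":[0,0,0]},{"xyz":[0,0,1.2],"rot":[0,0,0]},{"xyz":[0,0,1.2],"rot":[0,0,0]}]' 40
python3 - <<'E'
from cell import bot,cams
from h import *
np.set_printoptions(precision=1,suppress=True)
F=[]
for i in range(4):
    d=cams.get_image('wrist');s=bot.state();F.append(np.r_[s['position'],s['contact_force']])
print(np.mean(F,0));np.savez('w3.npz',**d);cv2.imwrite('pics/w3.png',cv2.resize(d['img'][120:360,180:400],None,fx=2.4,fy=2.4,interpolation=cv2.INTER_CUBIC)[:,:,::-1])
E
```

```text
clock: 8.42
position: [604.5, -81.4, 302.1]
ee_rot: [-2.222, -2.221, 0.0]
contact_force: [0.4, 0.4, -0.6]
gripper_width: 0.567
gripper_force: 30.0
[604.6 -81.4 302.4  -0.    0.3  -1. ]
```

View pics/w3.png

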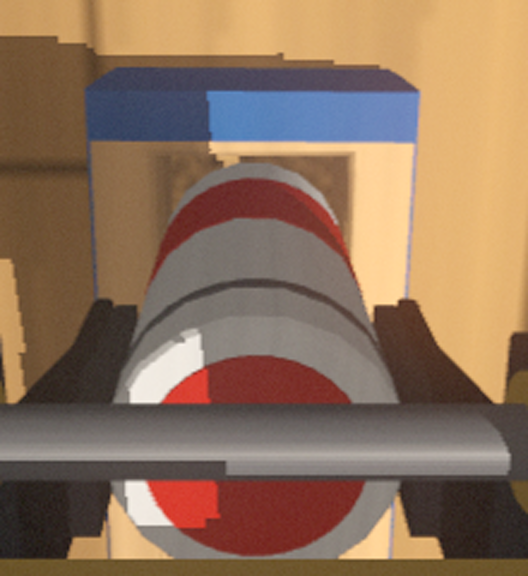

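The crop shows the tin laterally centred, with the foot apex near column 252 between mouth sides 158 and 353. The foot edge is at row 164 and the mouth's +y edge at row 153. I check the y gap by rays.

```bash
python3 - <<'E'
from h import *
np.set_printoptions(precision=1,suppress=True)
d=np.load('w3.npz');print(d['T'][:3,3])
f=lambda p:(np.array(p)+.5)/2.4-.5+[180,120]
for nm,p,z in(('foot',(252,164),53),('mouth',(255,153),55),('mL',(158,155),55),('mR',(353,155),55),('end L',(88,92),55),('end R',(419,92),55),('side L',(91,143),55),('side R',(415,143),55),('bandL',(150,275),90),('bandR',(355,275),90)):print(nm,plane(d,f(p),z))
E
```

```text
[604.8  -2.5 283.2]
foot [604.  -55.7  53. ]
mouth [604.8 -52.1  55. ]
mL [577.7 -52.6  55. ]
mR [632.2 -52.7  55. ]
end L [559.1 -35.   55. ]
end R [649.7 -35.1  55. ]
side L [559.1 -49.2  55. ]
side R [649.4 -49.3  55. ]
bandL [578.8 -75.2  90. ]
bandR [629.5 -75.3  90. ]
```

Aligned within about 1 mm. I lower the tin further, with a force check between steps.

```bash
cat > chk.py <<'E'
import sys
from cell import bot,cams
import numpy as np
np.set_printoptions(precision=2,suppress=True)
F=[]
for i in range(5):
    cams.get_image('wrist');s=bot.state();F.append(np.r_[s['position'],s['contact_force']])
m=np.mean(F,0);print('CHK',m,s['clock']);sys.exit(0 if m[5]<float(sys.argv[1]) and abs(m[3])<4 and abs(m[4])<4 else 1)
E
python3 -m jog '[{"xyz":[0,0,0.05],"rot":[0,0,0]},{"xyz":[0,0,0.15],"rot":[0,0,0]},{"xyz":[0,0,0.25],"rot":[0,0,0]},{"xyz":[0,0,0.35],"rot":[0,0,0]},{"xyz":[0,0,0.45],"rot":[0,0,0]},{"xyz":[0,0,0.55],"rot":[0,0,0]},{"xyz":[0,0,0.65],"rot":[0,0,0]},{"xyz":[0,0,0.72],"rot":[0,0,0]},{"xyz":[0,0,0.75],"rot":[0,0,0]},{"xyz":[0,0,0.75],"rot":[0,0,0]}]' 40 >/dev/null
python3 chk.py 0 && python3 -m jog '[{"xyz":[0,0,0.02],"rot":[0,0,0]},{"xyz":[0,0,0.04],"rot":[0,0,0]},{"xyz":[0,0,0.06],"rot":[0,0,0]},{"xyz":[0,0,0.08],"rot":[0,0,0]},{"xyz":[0,0,0.1],"rot":[0,0,0]},{"xyz":[0,0,0.12],"rot":[0,0,0]},{"xyz":[0,0,0.14],"rot":[0,0,0]},{"xyz":[0,0,0.16],"rot":[0,0,0]},{"xyz":[0,0,0.16],"rot":[0,0,0]},{"xyz":[0,0,0.16],"rot":[0,0,0]}]' 40 >/dev/null && python3 chk.py 0
```

```text
CHK [604.57 -81.35 283.56   0.4    0.35  -1.1 ] 9.7
CHK [604.53 -81.34 279.49  -0.08  -0.3   -1.55] 10.7833
```

```bash
python3 -m jog '[{"xyz":[0,0,0.02],"rot":[0,0,0]},{"xyz":[0,0,0.04],"rot":[0,0,0]},{"xyz":[0,0,0.06],"rot":[0,0,0]},{"xyz":[0,0,0.08],"rot":[0,0,0]},{"xyz":[0,0,0.1],"rot":[0,0,0]},{"xyz":[0,0,0.12],"rot":[0,0,0]},{"xyz":[0,0,0.14],"rot":[0,0,0]},{"xyz":[0,0,0.16],"rot":[0,0,0]},{"xyz":[0,0,0.16],"rot":[0,0,0]},{"xyz":[0,0,0.16],"rot":[0,0,0]}]' 40 >/dev/null && python3 chk.py 0 && python3 -m jog '[{"xyz":[0,0,0.02],"rot":[0,0,0]},{"xyz":[0,0,0.04],"rot":[0,0,0]},{"xyz":[0,0,0.06],"rot":[0,0,0]},{"xyz":[0,0,0.08],"rot":[0,0,0]},{"xyz":[0,0,0.1],"rot":[0,0,0]},{"xyz":[0,0,0.12],"rot":[0,0,0]},{"xyz":[0,0,0.14],"rot":[0,0,0]},{"xyz":[0,0,0.16],"rot":[0,0,0]},{"xyz":[0,0,0.16],"rot":[0,0,0]},{"xyz":[0,0,0.16],"rot":[0,0,0]}]' 40 >/dev/null && python3 chk.py 0 && python3 -m jog '[{"xyz":[0,0,0.02],"rot":[0,0,0]},{"xyz":[0,0,0.04],"rot":[0,0,0]},{"xyz":[0,0,0.06],"rot":[0,0,0]},{"xyz":[0,0,0.08],"rot":[0,0,0]},{"xyz":[0,0,0.1],"rot":[0,0,0]},{"xyz":[0,0,0.12],"rot":[0,0,0]},{"xyz":[0,0,0.14],"rot":[0,0,0]},{"xyz":[0,0,0.16],"rot":[0,0,0]},{"xyz":[0,0,0.16],"rot":[0,0,0]},{"xyz":[0,0,0.16],"rot":[0,0,0]}]' 40 >/dev/null && python3 chk.py 0
```

```text
CHK [604.53 -81.32 275.5    0.08   0.03  -1.45] 11.8667
CHK [604.53 -81.32 271.48  -0.19  -0.19  -1.12] 12.95
CHK [604.52 -81.35 267.48  -0.25   0.21  -1.6 ] 14.0333
```

```bash
python3 -m jog '[{"xyz":[0,0,0.02],"rot":[0,0,0]},{"xyz":[0,0,0.04],"rot":[0,0,0]},{"xyz":[0,0,0.06],"rot":[0,0,0]},{"xyz":[0,0,0.08],"rot":[0,0,0]},{"xyz":[0,0,0.1],"rot":[0,0,0]},{"xyz":[0,0,0.12],"rot":[0,0,0]},{"xyz":[0,0,0.14],"rot":[0,0,0]},{"xyz":[0,0,0.16],"rot":[0,0,0]},{"xyz":[0,0,0.16],"rot":[0,0,0]},{"xyz":[0,0,0.16],"rot":[0,0,0]}]' 40 >/dev/null && python3 chk.py 0 && python3 -m jog '[{"xyz":[0,0,0.02],"rot":[0,0,0]},{"xyz":[0,0,0.04],"rot":[0,0,0]},{"xyz":[0,0,0.06],"rot":[0,0,0]},{"xyz":[0,0,0.08],"rot":[0,0,0]},{"xyz":[0,0,0.1],"rot":[0,0,0]},{"xyz":[0,0,0.12],"rot":[0,0,0]},{"xyz":[0,0,0.14],"rot":[0,0,0]},{"xyz":[0,0,0.16],"rot":[0,0,0]},{"xyz":[0,0,0.16],"rot":[0,0,0]},{"xyz":[0,0,0.16],"rot":[0,0,0]}]' 40 >/dev/null && python3 chk.py 0
```

```text
CHK [604.52 -81.35 263.48   0.07   0.01  -1.26] 15.1167
CHK [604.51 -81.34 259.54  -0.32   0.39  -0.12] 16.2
```

The pad is felt at about 10 mm: Fz rose from -1.35 to -0.1 N, so the weight is on the pad. Release, then rise.

```bash
python3 -m jog '[{"xyz":[0,0,0],"rot":[0,0,0]},{"xyz":[0,0,0],"rot":[0,0,0]},{"xyz":[0,0,0],"rot":[0,0,0]},{"xyz":[0,0,0],"rot":[0,0,0]},{"xyz":[0,0,0],"rot":[0,0,0]},{"xyz":[0,0,0],"rot":[0,0,0]},{"xyz":[0,0,0],"rot":[0,0,0]},{"xyz":[0,0,0],"rot":[0,0,0]},{"xyz":[0,0,0],"rot":[0,0,0]},{"xyz":[0,0,0],"rot":[0,0,0]}]' 87
python3 -m jog '[{"xyz":[0,0,-0.1],"rot":[0,0,0]},{"xyz":[0,0,-0.5],"rot":[0,0,0]},{"xyz":[0,0,-1.1],"rot":[0,0,0]},{"xyz":[0,0,-1.9],"rot":[0,0,0]},{"xyz":[0,0,-2.7],"rot":[0,0,0]},{"xyz":[0,0,-3.5],"rot":[0,0,0]},{"xyz":[0,0,-4.2],"rot":[0,0,0]},{"xyz":[0,0,-4.7],"rot":[0,0,0]},{"xyz":[0,0,-5],"rot":[0,0,0]},{"xyz":[0,0,-5],"rot":[0,0,0]}]' 87
python3 - <<'E'
from cell import bot,cams
from h import *
np.set_printoptions(precision=1,suppress=True)
D={n:cams.get_image(n) for n in('top','side','wrist')}
for n,d in D.items():
    np.savez(n+'4.npz',**d)
    for c,a in(('red',((0,150,60),(5,255,255),30,(172,150,60),(180,255,255))),('green',((60,60,30),(82,255,255),30))):
        for q in blobs(d['img'],*a)[0]:print(n,c,q,plane(d,q[0],110 if c=='green' else 120))
print(bot.state()['position'])
E
```

```text
clock: 17.03
position: [604.5, -81.3, 259.5]
ee_rot: [-2.222, -2.221, -0.0]
contact_force: [0.2, 1.3, 0.9]
gripper_width: 0.996
gripper_force: 0.0
clock: 17.87
position: [604.8, -81.6, 386.5]
ee_rot: [2.22, 2.219, 0.004]
contact_force: [0.9, -0.1, -0.6]
gripper_width: 0.997
gripper_force: 0.0
top red (array([285.3, 105.3]), [277, 98, 18, 16, 82]) [734.6 -20.7 120. ]
top green (array([343.4, 247.3]), [337, 240, 14, 15, 169]) [ 425.7 -133.1  110. ]
side red (array([250.1, 168.2]), [245, 165, 11, 7, 60]) [602.7 -83.6 120. ]
side red (array([195.8, 187.5]), [192, 182, 9, 12, 44]) [733.   23.5 120. ]
side red (array([251.8, 187.9]), [243, 185, 16, 6, 44]) [578.1  -9.5 120. ]
side green (array([313.2, 167.9]), [308, 165, 11, 7, 60]) [ 424.2 -134.7  110. ]
side green (array([311.6, 189.2]), [305, 185, 14, 9, 83]) [413.5 -50.4 110. ]
wrist red (array([465.7, 125.9]), [444, 101, 44, 50, 720]) [727.5 -15.1 120. ]
wrist red (array([298.4, 170.5]), [285, 166, 26, 16, 89]) [612.9 -46.  120. ]
wrist red (array([285.6, 214.8]), [262, 192, 49, 47, 1785]) [603.8 -79.1 120. ]
wrist green (array([125.1, 231.1]), [96, 214, 44, 44, 678]) [478.5 -95.6 110. ]
wrist green (array([ 60.8, 255.7]), [46, 252, 31, 7, 154]) [ 424.5 -116.4  110. ]
[604.2 -81.1 383.5]
```

Red is seated: lid at (603.8,-79.1), z ≈ 120, within about 1 mm of the pocket centre. Now to the green tin at (425,-133).

```bash
python3 -m jog '[{"xyz":[-0.1,-0.2,0],"rot":[0,0,0]},{"xyz":[-0.3,-0.9,0.1],"rot":[0,0,0]},{"xyz":[-0.6,-2,0.2],"rot":[0,0,0]},{"xyz":[-0.9,-3.2,0.4],"rot":[0,0,0]},{"xyz":[-1.3,-4.4,0.6],"rot":[0,0,0]},{"xyz":[-1.6,-5.5,0.8],"rot":[0,0,0]},{"xyz":[-1.9,-6.5,0.9],"rot":[0,0,0]},{"xyz":[-2.1,-7.1,1],"rot":[0,0,0]},{"xyz":[-2.1,-7.2,1],"rot":[0,0,0]},{"xyz":[-2.1,-7.2,1],"rot":[0,0,0]}]' 87
python3 - <<'E'
from cell import bot,cams
from h import *
np.set_printoptions(precision=1,suppress=True)
for i in range(3):d=cams.get_image('wrist');s=bot.state();print(s['position'],s['ee_rot']*100)
for q in blobs(d['img'],(60,60,30),(82,255,255),30)[0]:print(q,plane(d,q[0],110))
E
```

```text
clock: 18.85
position: [423.6, -134.0, 359.1]
ee_rot: [-2.222, -2.219, 0.0]
contact_force: [0.6, -0.1, -0.7]
gripper_width: 1.001
gripper_force: 0.0
[ 424.7 -133.6  359.4] [222.2 222.1   0.1]
[ 425.4 -133.4  359.6] [222.  222.1   0.1]
[ 425.6 -133.3  359.6] [222.  222.2   0.1]
(array([293.1, 223.8]), [268, 196, 44, 49, 1101]) [ 430.6 -133.4  110. ]
```

```bash
python3 -m jog '[{"xyz":[0,0,0.2],"rot":[0,0,0]},{"xyz":[0,0,0.7],"rot":[0,0,0]},{"xyz":[0,0,1.3],"rot":[0,0,0]},{"xyz":[0,0,1.9],"rot":[0,0,0]},{"xyz":[0,0,2.5],"rot":[0,0,0]},{"xyz":[0,0,3.1],"rot":[0,0,0]},{"xyz":[0,0,3.7],"rot":[0,0,0]},{"xyz":[0,0,4.2],"rot":[0,0,0]},{"xyz":[0,0,4.4],"rot":[0,0,0]},{"xyz":[0,0,4.4],"rot":[0,0,0]}]' 87
python3 chk.py 3 && python3 -m jog '[{"xyz":[0,0,0],"rot":[0,0,0]},{"xyz":[0,0,0],"rot":[0,0,0]},{"xyz":[0,0,0],"rot":[0,0,0]},{"xyz":[0,0,0],"rot":[0,0,0]},{"xyz":[0,0,0],"rot":[0,0,0]},{"xyz":[0,0,0],"rot":[0,0,0]},{"xyz":[0,0,0],"rot":[0,0,0]},{"xyz":[0,0,0],"rot":[0,0,0]},{"xyz":[0,0,0],"rot":[0,0,0]},{"xyz":[0,0,0],"rot":[0,0,0]}]' 40
python3 chk.py 3 && python3 -m jog '[{"xyz":[0,0,-0.1],"rot":[0,0,0]},{"xyz":[0,0,-0.2],"rot":[0,0,0]},{"xyz":[0,0,-0.3],"rot":[0,0,0]},{"xyz":[0,0,-0.4],"rot":[0,0,0]},{"xyz":[0,0,-0.5],"rot":[0,0,0]},{"xyz":[0,0,-0.6],"rot":[0,0,0]},{"xyz":[0,0,-0.7],"rot":[0,0,0]},{"xyz":[0,0,-0.7],"rot":[0,0,0]},{"xyz":[0,0,-0.7],"rot":[0,0,0]},{"xyz":[0,0,-0.7],"rot":[0,0,0]}]' 40
python3 weigh.py
```

```text
clock: 19.83
position: [424.6, -133.5, 248.1]
ee_rot: [-2.22, -2.22, 0.003]
contact_force: [0.5, -0.3, 0.2]
gripper_width: 0.998
gripper_force: 0.0
CHK [ 424.96 -133.8   249.7    -0.01    0.1     0.06] 20.0833
clock: 20.92
position: [424.5, -133.8, 249.5]
ee_rot: [-2.222, -2.221, -0.0]
contact_force: [1.2, 0.3, 0.3]
gripper_width: 0.562
gripper_force: 30.0
CHK [ 424.53 -133.79  249.46    0.3     0.09    0.12] 21.1667
clock: 22.0
position: [424.4, -133.8, 266.9]
ee_rot: [-2.222, -2.221, -0.0]
contact_force: [0.3, -0.3, -1.2]
gripper_width: 0.568
gripper_force: 30.0
[   0.09   -0.02   -1.11  424.48 -133.78  266.92] [0.47 0.51 0.61] 23.2 [-2.22 -2.22 -0.  ] mass g 113.2457630842646
```

Green is also light: about 115–120 g against an unloaded reading of +0.1 N. It goes to the blue rack's -y pocket, with a TCP target of about (604.4,-161). I'll check the lift in the side view and weigh it again on the way.

```bash
python3 - <<'E'
from cell import cams,bot
from h import *
np.set_printoptions(precision=1,suppress=True)
d=cams.get_image('side')
for q in blobs(d['img'],(60,60,30),(82,255,255),30)[0]:print(q[0],plane(d,q[0],127))
E
python3 -m jog '[{"xyz":[0,0.1,-0.4],"rot":[0,0,0]},{"xyz":[-0.1,0.5,-1.1],"rot":[0,0,0]},{"xyz":[-0.2,1.3,-1.8],"rot":[0,0,0]},{"xyz":[-0.4,2.3,-2.3],"rot":[0,0,0]},{"xyz":[-0.6,3.4,-2.6],"rot":[0,0,0]},{"xyz":[-0.8,4.6,-2.6],"rot":[0,0,0]},{"xyz":[-1,5.8,-2.6],"rot":[0,0,0]},{"xyz":[-1.1,6.7,-2.6],"rot":[0,0,0]},{"xyz":[-1.1,7.1,-2.6],"rot":[0,0,0]},{"xyz":[-1.1,7.2,-2.6],"rot":[0,0,0]}]' 40
python3 weigh.py
python3 - <<'E'
from cell import cams,bot
from h import *
d=cams.get_image('wrist');np.savez('w5.npz',**d)
cv2.imwrite('pics/w5.png',cv2.resize(d['img'],(784,588),interpolation=cv2.INTER_CUBIC)[:,:,::-1])
E
```

```text
[313.5 164.4] [ 423.9 -132.3  127. ]
[312.2 185.4] [412.4 -49.7 127. ]
clock: 24.08
position: [605.9, -160.9, 331.3]
ee_rot: [-2.221, -2.222, 0.001]
contact_force: [-0.9, 0.3, -1.5]
gripper_width: 0.567
gripper_force: 30.0
[   0.12   -0.05   -1.54  604.14 -161.33  331.93] [0.44 0.52 0.47] 25.2833 [-2.22 -2.22 -0.  ] mass g 157.06303960157382
```

View pics/w5.png

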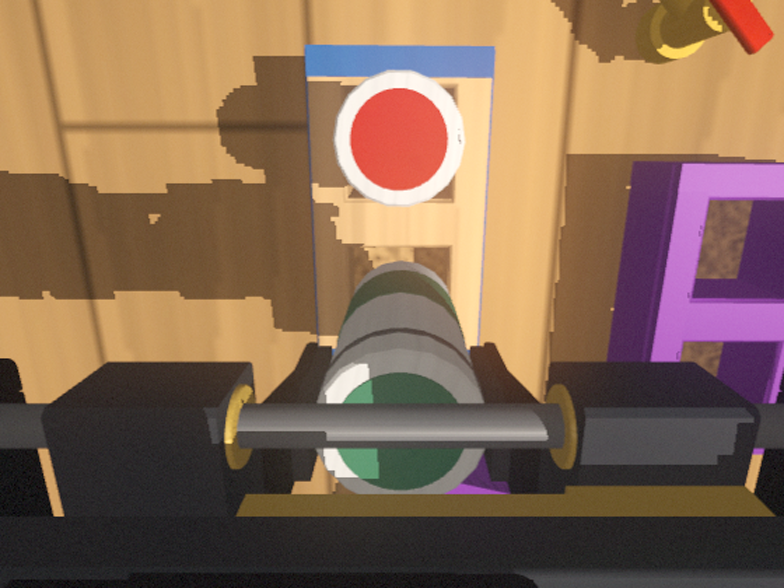

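The view shows red seated upright at (399,138) in the blue +y pocket, and green held over the -y pocket. The green foot apex is at about (403,262), the mouth's +y edge at row 246 with sides at columns 351 and 452. I check the offsets by rays.

```bash
python3 - <<'E'
from h import *
np.set_printoptions(precision=1,suppress=True)
d=np.load('w5.npz');print(d['T'][:3,3])
f=lambda p:(np.array(p)+.5)/1.4-.5
for nm,p,z in(('foot +y',(403,262),83),('mouth +y',(402,246),55),('mL',(351,250),55),('mR',(452,250),55),('end L',(306,45),55),('end R',(495,45),55),('side L',(315,240),55),('side R',(484,240),55),('bandL',(344,312),120),('bandR',(462,312),120),('red',(399,138),120)):print(nm,plane(d,f(p),z))
E
```

```text
[604.7 -82.5 312.7]
foot +y [ 605.7 -134.8   83. ]
mouth +y [ 605.3 -132.3   55. ]
mL [ 577.8 -134.5   55. ]
mR [ 632.2 -134.5   55. ]
end L [559.1 -34.3  55. ]
end R [650.  -34.4  55. ]
side L [ 558.7 -129.1   55. ]
side R [ 649.2 -129.1   55. ]
bandL [ 580.9 -147.7  120. ]
bandR [ 630.2 -147.8  120. ]
red [604.  -78.4 120. ]
```

Alignment is within about 1 mm. I lower into the pocket with force checks.

```bash
python3 -m jog '[{"xyz":[0,-0.02,0.05],"rot":[0,0,0]},{"xyz":[0,-0.02,0.2],"rot":[0,0,0]},{"xyz":[0,-0.02,0.4],"rot":[0,0,0]},{"xyz":[0,-0.02,0.6],"rot":[0,0,0]},{"xyz":[0,-0.02,0.8],"rot":[0,0,0]},{"xyz":[0,-0.02,0.95],"rot":[0,0,0]},{"xyz":[0,-0.02,1.1],"rot":[0,0,0]},{"xyz":[0,-0.02,1.2],"rot":[0,0,0]},{"xyz":[0,-0.02,1.2],"rot":[0,0,0]},{"xyz":[0,-0.02,1.2],"rot":[0,0,0]}]' 40 >/dev/null && python3 chk.py 0 && python3 -m jog '[{"xyz":[0,0,0.05],"rot":[0,0,0]},{"xyz":[0,0,0.15],"rot":[0,0,0]},{"xyz":[0,0,0.25],"rot":[0,0,0]},{"xyz":[0,0,0.35],"rot":[0,0,0]},{"xyz":[0,0,0.45],"rot":[0,0,0]},{"xyz":[0,0,0.55],"rot":[0,0,0]},{"xyz":[0,0,0.65],"rot":[0,0,0]},{"xyz":[0,0,0.72],"rot":[0,0,0]},{"xyz":[0,0,0.75],"rot":[0,0,0]},{"xyz":[0,0,0.75],"rot":[0,0,0]}]' 40 >/dev/null && python3 chk.py 0 && python3 -m jog '[{"xyz":[0,0,0.02],"rot":[0,0,0]},{"xyz":[0,0,0.04],"rot":[0,0,0]},{"xyz":[0,0,0.06],"rot":[0,0,0]},{"xyz":[0,0,0.08],"rot":[0,0,0]},{"xyz":[0,0,0.1],"rot":[0,0,0]},{"xyz":[0,0,0.12],"rot":[0,0,0]},{"xyz":[0,0,0.14],"rot":[0,0,0]},{"xyz":[0,0,0.16],"rot":[0,0,0]},{"xyz":[0,0,0.16],"rot":[0,0,0]},{"xyz":[0,0,0.16],"rot":[0,0,0]}]' 40 >/dev/null && python3 chk.py 0
```

```text
CHK [ 604.09 -161.38  302.2     0.03    0.09   -1.37] 26.4167
CHK [ 604.04 -161.36  283.29    0.33   -0.04   -1.1 ] 27.5
CHK [ 604.   -161.35  279.22    0.09    0.03   -1.54] 28.5833
```

```bash
python3 -m jog '[{"xyz":[0,0,0.02],"rot":[0,0,0]},{"xyz":[0,0,0.04],"rot":[0,0,0]},{"xyz":[0,0,0.06],"rot":[0,0,0]},{"xyz":[0,0,0.08],"rot":[0,0,0]},{"xyz":[0,0,0.1],"rot":[0,0,0]},{"xyz":[0,0,0.12],"rot":[0,0,0]},{"xyz":[0,0,0.14],"rot":[0,0,0]},{"xyz":[0,0,0.16],"rot":[0,0,0]},{"xyz":[0,0,0.16],"rot":[0,0,0]},{"xyz":[0,0,0.16],"rot":[0,0,0]}]' 40 >/dev/null && python3 chk.py -0.4 && python3 -m jog '[{"xyz":[0,0,0.02],"rot":[0,0,0]},{"xyz":[0,0,0.04],"rot":[0,0,0]},{"xyz":[0,0,0.06],"rot":[0,0,0]},{"xyz":[0,0,0.08],"rot":[0,0,0]},{"xyz":[0,0,0.1],"rot":[0,0,0]},{"xyz":[0,0,0.12],"rot":[0,0,0]},{"xyz":[0,0,0.14],"rot":[0,0,0]},{"xyz":[0,0,0.16],"rot":[0,0,0]},{"xyz":[0,0,0.16],"rot":[0,0,0]},{"xyz":[0,0,0.16],"rot":[0,0,0]}]' 40 >/dev/null && python3 chk.py -0.4 && python3 -m jog '[{"xyz":[0,0,0.02],"rot":[0,0,0]},{"xyz":[0,0,0.04],"rot":[0,0,0]},{"xyz":[0,0,0.06],"rot":[0,0,0]},{"xyz":[0,0,0.08],"rot":[0,0,0]},{"xyz":[0,0,0.1],"rot":[0,0,0]},{"xyz":[0,0,0.12],"rot":[0,0,0]},{"xyz":[0,0,0.14],"rot":[0,0,0]},{"xyz":[0,0,0.16],"rot":[0,0,0]},{"xyz":[0,0,0.16],"rot":[0,0,0]},{"xyz":[0,0,0.16],"rot":[0,0,0]}]' 40 >/dev/null && python3 chk.py -0.4
```

```text
CHK [ 604.   -161.36  275.4    -0.71    0.57    2.9 ] 29.6667
```

Contact on the pad at about 27 mm (+2.9 N net). I back off about 1.1 mm so only the tin's own weight rests on it.

```bash
python3 -m jog '[{"xyz":[0,0,-0.02],"rot":[0,0,0]},{"xyz":[0,0,-0.04],"rot":[0,0,0]},{"xyz":[0,0,-0.045],"rot":[0,0,0]},{"xyz":[0,0,-0.045],"rot":[0,0,0]},{"xyz":[0,0,-0.045],"rot":[0,0,0]},{"xyz":[0,0,-0.045],"rot":[0,0,0]},{"xyz":[0,0,-0.045],"rot":[0,0,0]},{"xyz":[0,0,-0.045],"rot":[0,0,0]},{"xyz":[0,0,-0.045],"rot":[0,0,0]},{"xyz":[0,0,-0.045],"rot":[0,0,0]}]' 40 >/dev/null; python3 chk.py 1
```

```text
CHK [ 603.99 -161.32  276.31   -0.35    0.01    0.92] 30.75
```

```bash
python3 -m jog '[{"xyz":[0,0,-0.01],"rot":[0,0,0]},{"xyz":[0,0,-0.01],"rot":[0,0,0]},{"xyz":[0,0,-0.01],"rot":[0,0,0]},{"xyz":[0,0,-0.01],"rot":[0,0,0]},{"xyz":[0,0,-0.01],"rot":[0,0,0]},{"xyz":[0,0,-0.01],"rot":[0,0,0]},{"xyz":[0,0,-0.01],"rot":[0,0,0]},{"xyz":[0,0,-0.01],"rot":[0,0,0]},{"xyz":[0,0,-0.01],"rot":[0,0,0]},{"xyz":[0,0,-0.01],"rot":[0,0,0]}]' 87
python3 -m jog '[{"xyz":[0,0,-0.1],"rot":[0,0,0]},{"xyz":[0,0,-0.5],"rot":[0,0,0]},{"xyz":[0,0,-1.1],"rot":[0,0,0]},{"xyz":[0,0,-1.9],"rot":[0,0,0]},{"xyz":[0,0,-2.7],"rot":[0,0,0]},{"xyz":[0,0,-3.5],"rot":[0,0,0]},{"xyz":[0,0,-4.2],"rot":[0,0,0]},{"xyz":[0,0,-4.7],"rot":[0,0,0]},{"xyz":[0,0,-5],"rot":[0,0,0]},{"xyz":[0,0,-5],"rot":[0,0,0]}]' 87
python3 - <<'E'
from cell import bot,cams
from h import *
np.set_printoptions(precision=1,suppress=True)
D={n:cams.get_image(n) for n in('side','wrist')}
for n,d in D.items():
    for c,a in(('red',((0,150,60),(5,255,255),30,(172,150,60),(180,255,255))),('green',((60,60,30),(82,255,255),30))):
        for q in blobs(d['img'],*a)[0]:print(n,c,q,plane(d,q[0],136 if c=='green' else 120))
d=D['wrist'];cv2.imwrite('pics/w6.png',cv2.resize(d['img'],(784,588),interpolation=cv2.INTER_CUBIC)[:,:,::-1])
E
```

```text
clock: 31.58
position: [604.0, -161.3, 276.6]
ee_rot: [-2.222, -2.221, -0.0]
contact_force: [0.3, -0.6, 0.4]
gripper_width: 0.996
gripper_force: 0.0
clock: 32.42
position: [604.2, -161.6, 403.6]
ee_rot: [2.22, 2.219, 0.003]
contact_force: [0.7, 0.5, -0.3]
gripper_width: 1.0
gripper_force: 0.0
side red (array([249.8, 168.1]), [245, 165, 11, 7, 59]) [603.5 -83.8 120. ]
side red (array([195.8, 187.5]), [192, 182, 9, 12, 44]) [733.   23.5 120. ]
side red (array([251.6, 187.8]), [243, 185, 17, 6, 45]) [578.6  -9.7 120. ]
side green (array([256.5, 145.7]), [252, 143, 10, 7, 57]) [ 603.5 -163.6  136. ]
side green (array([261.8, 166.7]), [259, 163, 6, 8, 31]) [566.3 -81.8 136. ]
wrist red (array([468.4,  25.9]), [447, 0, 44, 53, 818]) [729.1 -29.7 120. ]
wrist red (array([285.2, 101. ]), [261, 75, 50, 53, 2048]) [603.8 -78.7 120. ]
wrist green (array([283.5, 216.1]), [264, 190, 37, 47, 963]) [ 602.4 -161.   136. ]
```

View pics/w6.png

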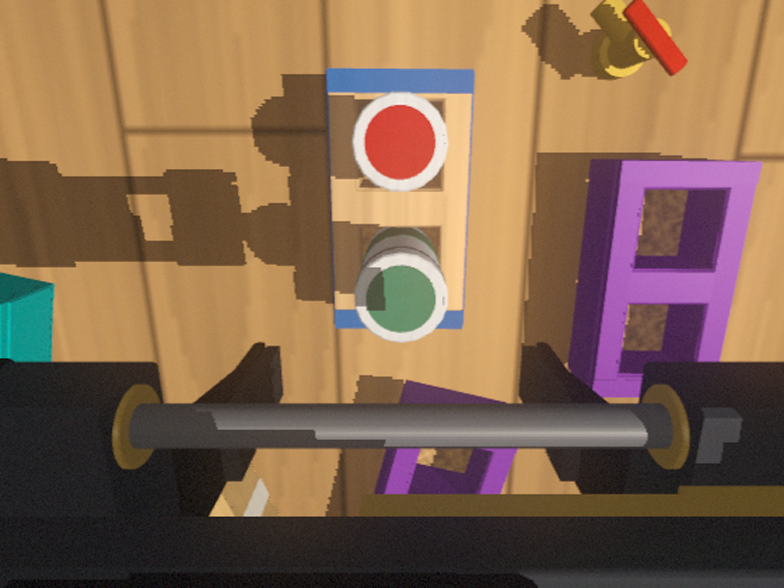

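The final view shows both tins standing upright, released and centred in the blue rack: red lid at (400,141), green lid at (401,299). The bystanders are untouched, so I hand in.

```bash
python3 -c "from cell import workorder;print(workorder.hand_in())"
```

```text
the job is handed in; nothing more can be done
None
```

Both tins weighed well under 400 g (red about 125 g, green about 115–155 g), so both were seated and released upright in the blue rack, red in the +y pocket and green in the -y pocket; the job is handed in, and the hand-in gave no verdict.

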